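Draw the work light's arm out to the next hole

ROBOT

A 7-joint arm with a two-finger parallel gripper is mounted at the origin on a cart in front of the work surface, level with it; the furniture and walls round the work are solid. World frame = base frame: x ahead of the robot, y to its left, z up, the work surface at z = 0. Lengths are in m, angles in rad, forces in N, time in s.
With the tool pointing down it reaches from about 0.425 to 0.925 m from the base axis. Payload 6.8 kg.
Tool frame: the origin (TCP) lies at the very end of the fingers, on their centre line; the grasp point (between the pads) lies 19 mm behind it; z points along the fingers, y is the line along which they close (so a half turn about z gives the same grasp; the last joint's range is limited). The gripper opens to 85 mm and grips with 20 to 120 N. Pads are 22 mm wide; open, the fingers measure 114 mm over their backs; the gripper's body (76 mm by 85 mm) begins 54 mm behind the grasp point. The pads swing forward as they close: fully open they stand 13 mm farther back than shut.
Start: joints at [-1.211, 0.477, 0.022, 1.555, -0.011, 1.109, -0.083], TCP at [0.304, 0.602, 0.231] pointing down, gripper open.
Joint ranges: [-2.96, 2.96], [-0.34, 2.1], [-1.41, 1.46], [0.24, 2.44], [-1.37, 4.51], [0.17, 1.92], [-2.96, 2.96]. Speed limits (rad/s): [2.39, 2.39, 3.14, 3.14, 3.14, 3.14, 3.14].

INTERFACE

Orientations are given as a unit quaternion [w, x, y, z].
In Python, from station import bot gives the robot as it stands. The module is installed in compiled form; this text tells all that it offers.
- The arm moves only by the shell command python3 -m jog 'ROWS' [OPENING] [FORCE]. ROWS is JSON, a list of rows, each a list of 4 numbers: the shift along the tool's x, y, z in cm, then the turn about the tool's z in rad. In form: [[x, y, z, spin], ...]. A call has 1 to 20 rows; each row is the pose to reach, as a shift and turn from the pose commanded when the call began, along the tool's axes at that moment; what a row does not reach only later rows make up. A row lasts 1/12 s, in which the tool goes at most 41.7 mm and 7.16 degrees, less where a joint would pass 70% of its speed; a pose out of reach is approached as far as the arm can. A call with a gripper value outside its range is refused whole. OPENING is the closure, from -1 (fully open) to 1 (shut), set as the call begins (- or left out, the last holds). The fingers move at their own pace and stop on an object; FORCE is the grip in N (left out, the last holds). Time passes only in rows, so rows that repeat a pose let the fingers close. It gives the time, the measured TCP pose, the force, the opening and the grip force at its end, in the units of the state.
- bot.get_obs(): the state, without advancing time (a new reading comes with each control period).
- bot.read_camera(name): name is "scene" or "top"; returns a dict with "pixels" (384x512x3 uint8, red, green, blue), "depth" (384x512 float32, m along the optical axis (not along the pixel's ray), 0 where there is no reading), "fovy" (degrees; the focal length in pixels is half the picture's height over the tangent of half this angle, whatever the lens; pixels are square), "cx", "cy" (the principal point, pixels), "distortion" ([k1, k2, p1, p2, k3] as OpenCV has them; the pictures are not rectified), "pose" (4x4, takes a point from camera to world coordinates). Camera axes: x right, y down, z forward; pixel columns grow to the right and rows downward; lengths in m; the calibration is good to about 2 mm. A picture is of the moment at which its call begins.
- bot.hand_in(): hands the job in; it is judged then, once.
The state is a dict: "t": time; "q": joint angles; "joint_vel": joint speeds; "joint_torque": joint torques, N m; "eef_pos": TCP position; "tool_rot": TCP orientation; "contact_force": force on the tool from outside, world axes, zero at the start; "torque": the same for the moment, N m; "gripper_width": opening from 0.0 (shut) to 1.0 (fully open); "grasp_force": force on a finger pad.
Only numpy, scipy, OpenCV 4.12 (cv2) and the standard library are available. Lean on these libraries where they do the work, as an engineer would, in place of code of your own. Each camera call takes 0.05 s, during which the arm holds its last target. There are 200 camera calls.

TASK

The battery work light should reach further over the worktop: squeeze the snap button on its arm in flush, draw the lamp end out slowly and feel for the next hole, so that the button clicks fully out again and is never wrenched against the edge of a hole. Also press the lamp head down until it lies level against its stop, so that it shines straight down. Leave the padlock, the mug and the roll of tape undisturbed.

Things in the scene. Friction and masses are not known exactly. Their poses are not given: they have to be found in the camera images.
- work_light: battery work light on a heavy stand that stays put: grey foot plate 150 x 210 mm, steel post, black clamp head, battery block behind the post at +y (up to z 200 mm). Its telescoping arm runs level from the post along this frame's -y, axis at z 165 mm: fixed inner tube, then a sliding sleeve that carries the lamp. Origin on the worktop under the post
- light_arm (a joint): how far the sleeve (25 mm square aluminium tube, 238 mm long, starts 42 mm from the post) is drawn out along the stand's -y axis, m; 0 = the hole that holds the button at the start; travel -0.015 to 0.075. Sliding friction 6 N; it stays where left. Holes 10.5 mm wide, drilled by hand 35 to 60 mm apart, not evenly; the next one, empty, is on the post's side of the button
- button_tip (a point): tip of the snap button, a brass pin 9 mm across with a bevelled nose, fixed along the arm: it sits in the inner tube 160 mm from the post, at z 165 mm, and pokes through a hole of the sleeve, 5 mm proud of its face on the stand's -x side. It can be pinched flush between a gripper pad and the sleeve's other side; the pads grip the sleeve too
- snap_button (a joint): how far the button is pressed in (towards the stand's +x), m: 0 = fully out, 0.005 = flush, 0.0065 = under the sleeve's wall. Spring 1.5 N out, 3 N flush. Not flush, it locks the sleeve (0.75 mm of play); flush, a pull of 10 to 15 N makes the hole's edge ride over its bevelled nose; the wall then keeps it down until a hole is centred over it to 1 mm
- lamp_head (a joint): angle by which the lamp head (black and orange LED panel 94 mm wide, 98 mm long, 28 mm thick, fins on top) is tipped up from level, rad; 0 = level against its stop, 0.85 = most; level, its fins' top is at z 180 mm. Stiff hinge across the arm's end, at z 165 mm, 300 mm from the post plus light_arm; it stays where left, 2 to 3 N down at lamp_rim moves it
- lamp_rim (a point): middle of the top of the orange rim at the lamp's outer end, 109 mm from the hinge; pressed down anywhere on its top, the lamp turns down
- padlock: brass padlock lying flat, 65 x 44 x 14 mm; origin on the worktop under the body's shackle end
- mug_tea: white mug with a blue pattern, 82 x 117 x 91 mm with its handle, upright; origin on the worktop
- tape_roll: roll of yellowish masking tape lying flat, 104 mm across, 25 mm high; origin on the worktop at its middle

How it is judged:
On the way, in this order (a step that is already met when the one before it is completed fails the run):
1. the snap button is squeezed in flush (value of joint snap_button above 0.004 m), for 0.05 s.
2. the sleeve stands at the next hole and the button has clicked out (value of joint light_arm between 0.037 and 0.041 m and value of joint snap_button below 0.0015 m), for 0.2 s.
At the end, for the whole second after the job is handed in: The sleeve stands at the next hole (39 mm further out, within 2 mm), the button is fully out through it (pressed in less than 1.5 mm), and the lamp head lies level (tipped up less than 0.06 rad) (all of step 2 and value of joint lamp_head below 0.06 rad); the robot touches nothing.
It fails at once if the sleeve wrenches the button: more than 20 N between the edge of a hole and the button (contact force between light_arm and snap_button above 20 N).
It fails at once if the padlock is shifted by more than 20 mm (distance of padlock from where it was at the start of the episode above 0.02 m).
It fails at once if the mug is shifted by more than 20 mm (distance of mug_tea from where it was at the start of the episode above 0.02 m).
It fails at once if the roll of tape is shifted by more than 20 mm (distance of tape_roll from where it was at the start of the episode above 0.02 m).
It also fails if it takes over 51 s, if anything falls off the work surface, if the arm or the gripper's body presses on something with over 40 N, if the wrist force passes 120 N, or if a joint passes its speed limit or range.

## Working session

There is one attempt and no reset: what is moved stays moved. The work goes in short steps, Python scripts to look and compute and a shell command to move; the robot and the scene stay as the last step left them, time stands still between calls to the robot, and variables do not carry over. Pictures are saved under pics/ and viewed, at most 10 in all, crops included, and the job is handed in when it is done.

```bash
mkdir -p pics; cat > h.py <<'E'
import numpy as np, cv2, pickle
from station import bot
def grab(n,f):
    c=bot.read_camera(n); cv2.imwrite(f'pics/{f}.png',cv2.resize(c['pixels'][:,:,::-1],(768,576),interpolation=cv2.INTER_CUBIC)); pickle.dump(c,open(f'{f}.pkl','wb')); return c
def cloud(c):
    H,W=c['depth'].shape; f=H/2/np.tan(np.radians(c['fovy'])/2)
    K=np.array([[f,0,c['cx']],[0,f,c['cy']],[0,0,1]])
    u,v=np.meshgrid(np.arange(W),np.arange(H)); p=np.stack([u,v],-1).reshape(-1,1,2).astype(np.float64)
    n=cv2.undistortPoints(p,K,np.array(c['distortion'])).reshape(H,W,2)
    d=c['depth'][...,None]; P=np.concatenate([n*d,d],-1); T=np.array(c['pose'])
    P=P@T[:3,:3].T+T[:3,3]; P[c['depth']==0]=np.nan; return P
E
python3 - <<'E'
from h import *
np.set_printoptions(precision=3,suppress=True)
for n in ['scene','top']:
    c=grab(n,n+'0'); print(n,c['fovy'],np.array(c['pose']))
print(bot.get_obs())
E
```

```text
scene 46.42613699607355 [[ 0.845 -0.329  0.421  0.11 ]
 [-0.534 -0.493  0.687 -0.748]
 [-0.019 -0.805 -0.593  0.766]
 [ 0.     0.     0.     1.   ]]
top 50.60441161498874 [[ 0.011 -0.994  0.113  0.445]
 [-1.    -0.012 -0.012 -0.035]
 [ 0.013 -0.113 -0.994  1.308]
 [ 0.     0.     0.     1.   ]]
{'t': 0.1, 'q': array([-1.211,  0.478,  0.022,  1.556, -0.011,  1.109, -0.083]), 'joint_vel': array([ 0.   , -0.001,  0.001, -0.002,  0.   , -0.001,  0.001]), 'joint_torque': array([  0.004, -59.776,   1.614, -28.196,   0.013,   0.005,  -0.   ]), 'eef_pos': array([0.304, 0.602, 0.23 ]), 'tool_rot': array([-0.   ,  0.232,  0.973, -0.001]), 'contact_force': array([ 0.077, -0.11 , -0.229]), 'torque': array([ 0.017, -0.044, -0.004]), 'grasp_force': 0.0, 'gripper_width': 0.9976818359386946}
```

View pics/scene0.png

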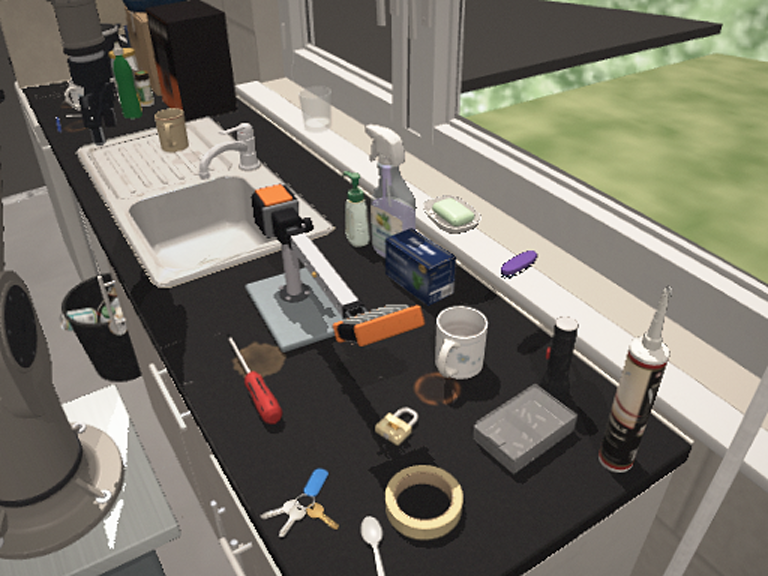

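View pics/top0.png

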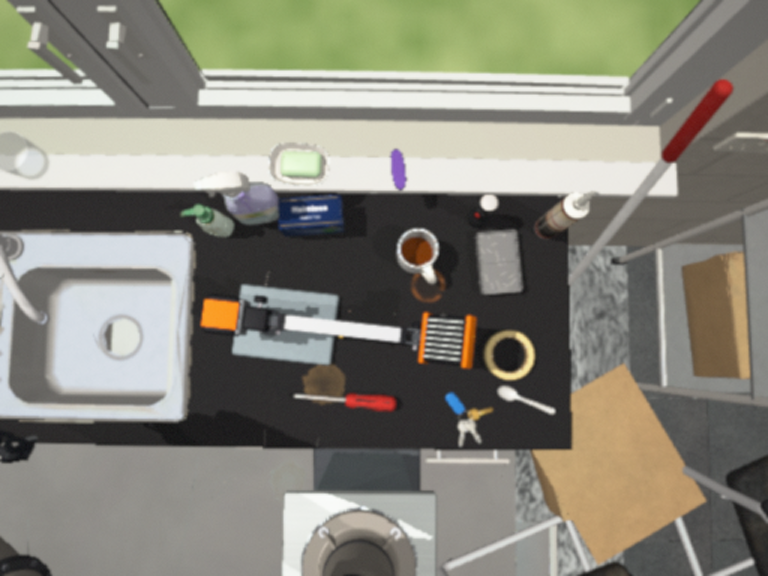

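The scene view shows the arm running from the post at (290,270) to the lamp at (380,330), with the brass button near (315,272) on the robot-facing side. In the top view the sleeve spans (285,322)–(400,335) and the lamp is at (447,340).

```bash
python3 - <<'E'
from h import *
np.set_printoptions(precision=4,suppress=True)
c=pickle.load(open('top0.pkl','rb')); P=cloud(c); px=c['pixels'].astype(int)
R=np.zeros(P.shape[:2],bool); R[200:240,185:275]=1
m=R&(P[...,2]>.165)&(P[...,2]<.19)&(px.min(-1)>170)
Q=P[m]; print(len(Q),Q.min(0),Q.max(0),np.median(Q[:,2]))
mu=Q[:,:2].mean(0); _,_,V=np.linalg.svd(Q[:,:2]-mu); d=V[0]*np.sign(-V[0,1]); n=np.array([d[1],-d[0]])  
s=(Q[:,:2]-mu)@d; w=(Q[:,:2]-mu)@n
print('mu',mu,'dir',d,'n',n,'s',s.min(),s.max(),'w',np.percentile(w,[1,50,99]))
# width centre per s-bin
for a in np.linspace(s.min(),s.max(),7)[:-1]:
    k=(s>a)&(s<a+.04); print(a,w[k].min(),w[k].max())
# foot plate
f=np.zeros_like(R); f[185:250,150:230]=1
for nm,(r0,r1,c0,c1) in dict(lamp=(205,250,270,320)).items():
    k=np.zeros_like(R);k[r0:r1,c0:c1]=1
    k&=(P[...,2]>.12); O=px
    o=k&(O[...,0]>180)&(O[...,1]<150)&(O[...,2]<80); q=P[o]; S=(q[:,:2]-mu)@d; W=(q[:,:2]-mu)@n
    far=S>.1; print(nm,len(q),'s,w,z'); 
    for a,b,z in list(zip(S,W,q[:,2]))[::6]: print(round(a,3),round(b,3),round(z,3),end=' | ')
    q=P[k]; print('\nlamp max',np.nanmax(q[:,2]))
# scene
c=pickle.load(open('scene0.pkl','rb')); P2=cloud(c); px=c['pixels'].astype(int)
S=(P2[...,:2]-mu)@d; W=(P2[...,:2]-mu)@n; Z=P2[...,2]
k=(abs(W)<.03)&(Z>.14)&(Z<.185)&(abs(S)<.14)
print('scene',k.sum())
top=k&(Z>.174)&(px.min(-1)>150); print('top face w',np.percentile(W[top],[1,50,99]),np.percentile(S[top],[0,1,50,99,100]),np.median(Z[top]))
br=k&(px[...,0]-px[...,2]>40); 
for v,u in np.argwhere(br): print(u,v,px[v,u],S[v,u].round(4),W[v,u].round(4),Z[v,u].round(4))
v,u=np.argwhere(k).mean(0).astype(int)
im=c['pixels'][135:255,165:295,::-1]; cv2.imwrite('pics/z1.png',cv2.resize(im,None,fx=6,fy=5,interpolation=cv2.INTER_CUBIC)[:600,:800])
E
```

```text
693 [ 0.4661 -0.0744  0.1699] [0.5087 0.1376 0.1823] 0.1761689483117801
mu [0.488  0.0316] dir [-0.0992 -0.9951] n [-0.9951  0.0992] s -0.10671869203790184 0.10673184260204001 w [-0.0123  0.      0.0123]
-0.10671869203790184 -0.012798794289227483 0.012407241565489387
-0.07114360293124486 -0.012649843116494643 0.01241953782755494
-0.035568513824587894 -0.012482783214069575 0.012406063047215326
6.575282069085087e-06 -0.012411879061910651 0.012362967032637392
0.03558166438872605 -0.012591939071424484 0.012375989150370368
0.07115675349538302 -0.012409930923939886 0.012375989150370368
lamp 229 s,w,z
0.149 -0.043 0.19 | 0.149 -0.038 0.187 | 0.147 -0.035 0.183 | 0.228 -0.041 0.235 | 0.228 -0.038 0.236 | 0.225 -0.035 0.237 | 0.223 -0.032 0.238 | 0.221 -0.029 0.237 | 0.219 -0.027 0.234 | 0.149 -0.018 0.187 | 0.23 -0.025 0.234 | 0.227 -0.022 0.236 | 0.225 -0.019 0.235 | 0.225 -0.017 0.237 | 0.222 -0.014 0.239 | 0.221 -0.011 0.232 | 0.22 -0.008 0.236 | 0.15 0.001 0.189 | 0.146 0.004 0.181 | 0.223 -0.003 0.237 | 0.219 -0.0 0.229 | 0.151 0.009 0.193 | 0.147 0.012 0.173 | 0.147 0.015 0.182 | 0.227
[... 248 characters left out ...]
34 | 0.22 0.042 0.233 | 0.225 0.044 0.237 | 
lamp max 0.2396702835350153
scene 1085
top face w [-0.0125  0.0004  0.0128] [-0.1072 -0.1043  0.0101  0.1039  0.1066] 0.17756781018034118
208 181 [160 137 104] -0.005 0.0146 0.1687
209 181 [184 149  94] -0.0044 0.0123 0.1684
208 182 [195 154  93] -0.0019 0.0159 0.1683
209 182 [231 180  98] -0.0015 0.0136 0.1678
210 182 [166 134  85] 0.0011 0.012 0.1689
208 183 [145 118  77] -0.0024 0.0159 0.1651
209 183 [156 119  64] 0.0024 0.0152 0.1679
210 183 [128 104  71] 0.0008 0.0121 0.1658
209 184 [130 101  57] 0.003 0.0156 0.1655
210 184 [122  98  60] 0.0037 0.0134 0.1652
237 210 [126  94  71] 0.121 -0.0011 0.1651
231 212 [147 120  98] 0.1273 0.0157 0.1704
```

View pics/z1.png

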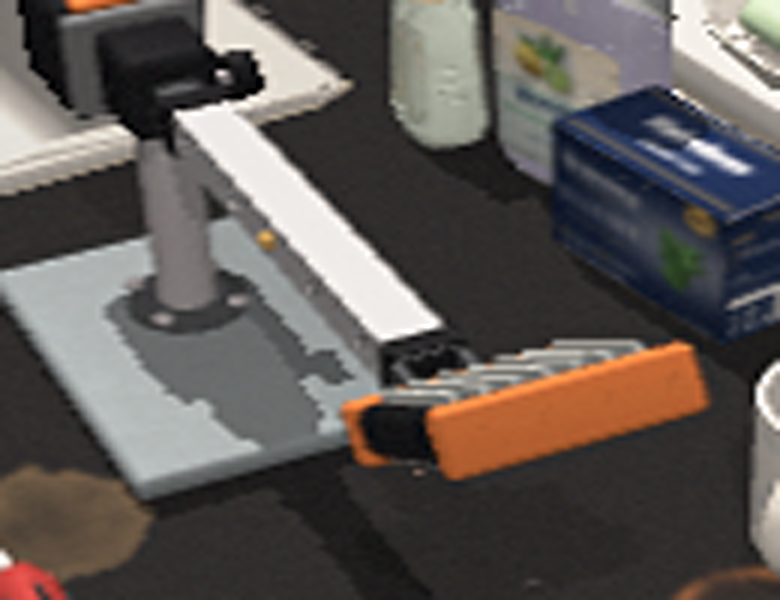

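The zoom shows the button at (267,240) on the sleeve's robot-facing side and a dark hole further out near (310,287). The button is at s≈0, which is world (0.488, 0.032), so I'm moving above it now.

```bash
cat >> h.py <<'E'
from scipy.spatial.transform import Rotation as Ro
MU=np.array([.488,.0316]); D=np.array([-.0992,-.9951]); N=np.array([-.9951,.0992])
def go(s,w,z,ang=-5.69):
    o=bot.get_obs(); R=Ro.from_quat(np.roll(o['tool_rot'],-1)).as_matrix()
    t=np.r_[MU+s*D+w*N,z]; e=R.T@(t-o['eef_pos']); a=np.degrees(np.arctan2(R[1,1],R[0,1]))
    print('t',round(o['t'],2),'shift cm',(e*100).round(2),'spin',np.radians((a-ang+90)%180-90).round(3),'s,w,z',((o['eef_pos'][:2]-MU)@D).round(4),((o['eef_pos'][:2]-MU)@N).round(4),o['eef_pos'][2].round(4),'F',o['contact_force'].round(1),'g',o['grasp_force'],o['gripper_width'])
    print('tilt',R[:,2].round(3),'y',R[:,1].round(3))
E
python3 -c "
from h import *
go(0,0,.28)"
python3 -m jog '[[0,0,-5,0],[-42.1,-42.6,-5,1.2],[-42.1,-42.6,-5,1.2],[-42.1,-42.6,-5,1.2],[-42.1,-42.6,-5,1.2],[-42.1,-42.6,-5,1.2],[-42.1,-42.6,-5,1.2],[-42.1,-42.6,-5,1.2],[-42.1,-42.6,-5,1.2],[-42.1,-42.6,-5,1.2],[-42.1,-42.6,-5,1.2],[-42.1,-42.6,-5,1.2],[-42.1,-42.6,-5,1.2],[-42.1,-42.6,-5,1.2],[-42.1,-42.6,-5,1.2],[-42.1,-42.6,-5,1.2],[-42.1,-42.6,-5,1.2],[-42.1,-42.6,-5,1.2],[-42.1,-42.6,-5,1.2],[-42.1,-42.6,-5,1.2]]' -0.2
python3 -c "
from h import *
go(0,0,.2)"
```

```text
t 0.1 shift cm [-42.13 -42.63  -4.88] spin 1.202 s,w,z -0.5494 0.2395 0.2304 F [ 0.1 -0.1 -0.2] g 0.0 0.9976818359386946
tilt [-0.001 -0.001 -1.   ] y [ 0.451  0.893 -0.002]
t: 1.77
eef_pos: [0.4876, 0.0341, 0.281]
tool_rot: [-0.0, 0.74, 0.673, -0.0]
contact_force: [0.3, -1.3, 0.1]
gripper_width: 0.599
grasp_force: 0.0
t 1.77 shift cm [-0.25  0.07  8.1 ] spin 0.005 s,w,z -0.0025 0.0006 0.281 F [ 0.3 -1.3  0.1] g 0.0 0.5985720273471326
tilt [-0.001  0.    -1.   ] y [ 0.996 -0.094 -0.001]
```

```bash

python3 -m jog '[[-0.25,0.07,3.4,0.005],[-0.25,0.07,6.8,0.005],[-0.25,0.07,10,0.005],[-0.25,0.07,12,0.005],[-0.25,0.07,13.8,0.005],[-0.25,0.07,13.8,0.005],[-0.25,0.07,13.8,0.005]]'
python3 -c "
from h import *
go(0,0,.143); grab('scene','s1'); c=pickle.load(open('s1.pkl','rb'));im=c['pixels'][100:230,145:275,::-1]; cv2.imwrite('pics/z2.png',cv2.resize(im,(600,600),interpolation=cv2.INTER_CUBIC))"
```

```text
t: 2.35
eef_pos: [0.4878, 0.0308, 0.1429]
tool_rot: [-0.001, 0.742, 0.671, -0.001]
contact_force: [0.4, 0.1, 0.3]
gripper_width: 0.599
grasp_force: 0.0
t 2.35 shift cm [ 0.08  0.01 -0.01] spin -0.001 s,w,z 0.0008 0.0001 0.1429 F [0.4 0.1 0.3] g 0.0 0.599312236396549
tilt [-0.002 -0.001 -1.   ] y [ 0.995 -0.1   -0.002]
```

View pics/z2.png

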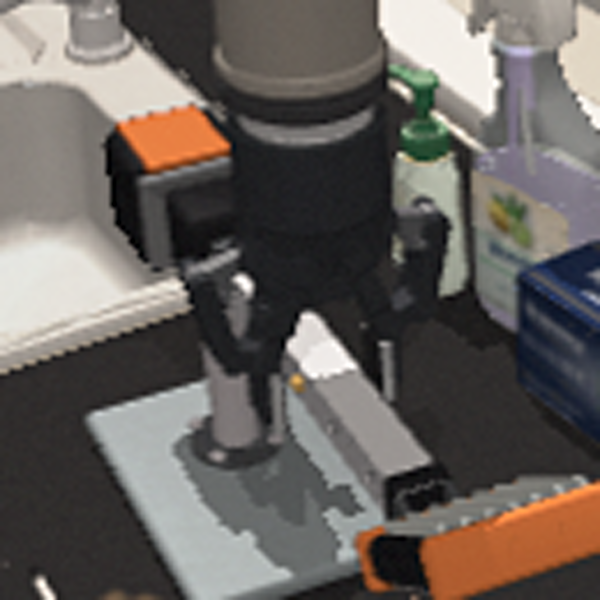

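The fingers straddle the sleeve, and the button at (297,383) faces the near pad around (280,400). Next I close the gripper.

```bash

python3 -m jog '[[0,0,0,0],[0,0,0,0],[0,0,0,0],[0,0,0,0],[0,0,0,0],[0,0,0,0],[0,0,0,0],[0,0,0,0],[0,0,0,0],[0,0,0,0]]' 1 40
python3 -c "
from h import *
go(0,0,.143)"
```

```text
t: 3.23
eef_pos: [0.4878, 0.0305, 0.1445]
tool_rot: [-0.001, 0.742, 0.67, 0.0]
contact_force: [-6.6, 1.4, 9.2]
gripper_width: 0.285
grasp_force: 39.7
t 3.23 shift cm [0.11 0.01 0.15] spin -0.002 s,w,z 0.0011 0.0001 0.1445 F [-6.6  1.4  9.2] g 39.710679270428955 0.2850273287773197
tilt [-0.001  0.002 -1.   ] y [ 0.995 -0.101 -0.001]
```

```bash

python3 -m jog '[[-0.03,0,0,0],[-0.06,0,0,0],[-0.09,0,0,0],[-0.12,0,0,0],[-0.15,0,0,0],[-0.18,0,0,0],[-0.21,0,0,0],[-0.24,0,0,0]]'
python3 -c "
from h import *
go(0,0,.143)"
```

```text
t: 3.9
eef_pos: [0.4878, 0.0303, 0.1445]
tool_rot: [-0.002, 0.742, 0.671, 0.001]
contact_force: [-6.1, 9.6, 7.7]
gripper_width: 0.293
grasp_force: 39.6
t 3.9 shift cm [0.13 0.01 0.15] spin -0.001 s,w,z 0.0013 0.0001 0.1445 F [-6.1  9.6  7.7] g 39.633550131293305 0.29302478646065394
tilt [-0.001  0.004 -1.   ] y [ 0.995 -0.1   -0.001]
```

```bash

python3 -m jog '[[-0.03,0,0,0],[-0.06,0,0,0],[-0.09,0,0,0],[-0.12,0,0,0],[-0.12,0,0,0]]'
python3 -c "
from h import *
go(0,0,.143)"
```

```text
t: 4.32
eef_pos: [0.4877, 0.0295, 0.1445]
tool_rot: [-0.002, 0.742, 0.671, 0.001]
contact_force: [-4.5, 8.5, 7.5]
gripper_width: 0.289
grasp_force: 39.6
t 4.32 shift cm [0.22 0.01 0.15] spin -0.001 s,w,z 0.0022 0.0001 0.1445 F [-4.5  8.5  7.5] g 39.63185510408948 0.28881037163112405
tilt [-0.001  0.004 -1.   ] y [ 0.995 -0.1   -0.001]
```

```bash

python3 -m jog '[[-0.03,0,0,0],[-0.06,0,0,0],[-0.09,0,0,0],[-0.12,0,0,0],[-0.15,0,0,0],[-0.18,0,0,0],[-0.18,0,0,0]]'
python3 -c "
from h import *
go(0,0,.143)"
```

```text
t: 4.9
eef_pos: [0.4876, 0.028, 0.1445]
tool_rot: [-0.002, 0.741, 0.671, 0.001]
contact_force: [-5.7, 9.5, 8.1]
gripper_width: 0.286
grasp_force: 39.5
t 4.9 shift cm [0.36 0.01 0.16] spin -0.0 s,w,z 0.0036 0.0001 0.1445 F [-5.7  9.5  8.1] g 39.52791481226086 0.2864147084944844
tilt [-0.001  0.005 -1.   ] y [ 0.995 -0.1   -0.001]
```

```bash

python3 -m jog '[[-0.05,0,0,0],[-0.1,0,0,0],[-0.15,0,0,0],[-0.2,0,0,0],[-0.25,0,0,0],[-0.3,0,0,0],[-0.35,0,0,0],[-0.4,0,0,0],[-0.45,0,0,0],[-0.5,0,0,0],[-0.55,0,0,0],[-0.6,0,0,0],[-0.65,0,0,0],[-0.7,0,0,0],[-0.75,0,0,0],[-0.8,0,0,0]]'
python3 -c "
from h import *
go(0,0,.143); grab('scene','s2'); c=pickle.load(open('s2.pkl','rb'));im=c['pixels'][100:230,145:275,::-1]; cv2.imwrite('pics/z3.png',cv2.resize(im,(600,600),interpolation=cv2.INTER_CUBIC))
a,b=[cloud(pickle.load(open(f+'.pkl','rb'))) for f in ('scene0','s2')]
for f in ('scene0','s2'):
    c=pickle.load(open(f+'.pkl','rb'));P=cloud(c);p=c['pixels'].astype(int);S=(P[...,:2]-MU)@D;W=(P[...,:2]-MU)@N
    k=(p[...,0]>180)&(p[...,1]<150)&(p[...,2]<90)&(S>.18)&(S<.3)&(abs(W)<.03); print(f,k.sum(),np.median(S[k]),np.percentile(S[k],98))
    k=(P[...,2]>.174)&(P[...,2]<.181)&(p.min(-1)>90)&(abs(W)<.01)&(S>.05)&(S<.17);print(S[k].max())
"
```

```text
t: 6.23
eef_pos: [0.4867, 0.0197, 0.1445]
tool_rot: [-0.002, 0.742, 0.671, 0.001]
contact_force: [-6.2, 8.4, 8.6]
gripper_width: 0.288
grasp_force: 39.3
t 6.23 shift cm [1.2  0.01 0.16] spin -0.001 s,w,z 0.012 0.0001 0.1445 F [-6.2  8.4  8.6] g 39.2621324211359 0.28796552119038127
tilt [-0.001  0.004 -1.   ] y [ 0.995 -0.1   -0.001]
scene0 320 0.23041999056710882 0.23758752998548716
0.10927875202605168
s2 230 0.2414057052155677 0.24838469284846232
0.115559271047194
```

View pics/z3.png

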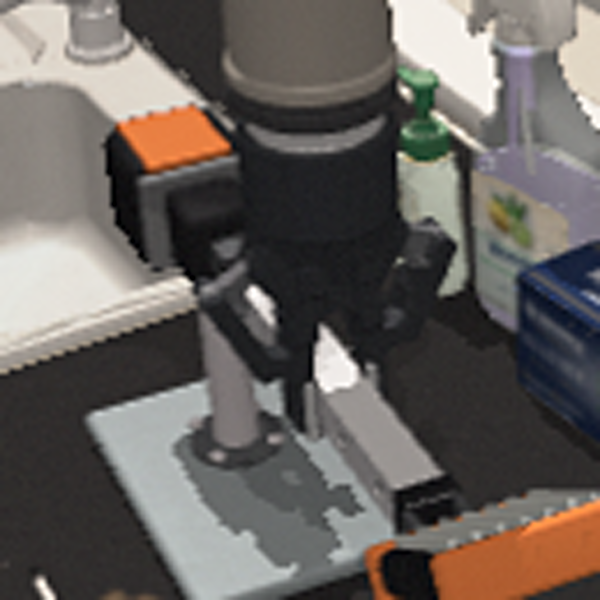

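The sleeve follows the gripper: the lamp rim moved 11 mm and the pads at (310,410) still hold. I'll continue to about 34 mm, then feel for the hole in finer steps.

```bash

python3 -m jog '[[-0.12,0,0,0],[-0.24,0,0,0],[-0.36,0,0,0],[-0.48,0,0,0],[-0.6,0,0,0],[-0.72,0,0,0],[-0.84,0,0,0],[-0.96,0,0,0],[-1.08,0,0,0],[-1.2,0,0,0],[-1.32,0,0,0],[-1.44,0,0,0],[-1.56,0,0,0],[-1.68,0,0,0],[-1.8,0,0,0],[-1.92,0,0,0],[-2.04,0,0,0],[-2.16,0,0,0],[-2.3,0,0,0],[-2.3,0,0,0]]'
python3 -c "
from h import *
go(.04,0,.143)"
```

```text
t: 7.95
eef_pos: [0.4844, -0.0037, 0.1445]
tool_rot: [-0.002, 0.742, 0.671, 0.001]
contact_force: [-5.8, 8.0, 8.8]
gripper_width: 0.286
grasp_force: 39.3
t 7.95 shift cm [-0.45  0.01  0.15] spin -0.001 s,w,z 0.0355 0.0001 0.1445 F [-5.8  8.   8.8] g 39.318076372146606 0.2859187154275863
tilt [-0.001  0.004 -1.   ] y [ 0.995 -0.1   -0.001]
```

```bash

python3 -m jog '[[-0.03,0,0,0],[-0.06,0,0,0],[-0.09,0,0,0],[-0.12,0,0,0],[-0.15,0,0,0],[-0.18,0,0,0],[-0.21,0,0,0],[-0.24,0,0,0],[-0.27,0,0,0],[-0.3,0,0,0],[-0.33,0,0,0],[-0.36,0,0,0],[-0.36,0,0,0]]'
python3 -c "
from h import *
go(.04,0,.143)"
python3 -m jog '[[-0.03,0,0,0],[-0.06,0,0,0],[-0.09,0,0,0],[-0.09,0,0,0]]'
python3 -c "
from h import *
go(.04,0,.143)"
```

```text
t: 9.03
eef_pos: [0.484, -0.0077, 0.1445]
tool_rot: [-0.002, 0.742, 0.671, 0.001]
contact_force: [-6.2, 6.9, 10.2]
gripper_width: 0.287
grasp_force: 39.3
t 9.03 shift cm [-0.05  0.01  0.15] spin -0.001 s,w,z 0.0395 0.0001 0.1445 F [-6.2  6.9 10.2] g 39.31973967701197 0.2865206852767794
tilt [-0.001  0.004 -1.   ] y [ 0.995 -0.1   -0.001]
t: 9.37
eef_pos: [0.4839, -0.0086, 0.1445]
tool_rot: [-0.002, 0.742, 0.671, 0.001]
contact_force: [-6.4, 6.6, 8.9]
gripper_width: 0.284
grasp_force: 39.3
t 9.37 shift cm [0.04 0.01 0.15] spin -0.001 s,w,z 0.0404 0.0001 0.1445 F [-6.4  6.6  8.9] g 39.32400707155466 0.2836433721425225
tilt [-0.001  0.004 -1.   ] y [ 0.995 -0.1   -0.001]
```

```bash

python3 -m jog '[[-0.03,0,0,0],[-0.06,0,0,0],[-0.06,0,0,0]]'
python3 -m jog '[[-0.03,0,0,0],[-0.06,0,0,0],[-0.06,0,0,0]]'
python3 -c "
from h import *
go(.04,0,.143);grab('scene','s3'); c=pickle.load(open('s3.pkl','rb'));im=c['pixels'][100:230,145:275,::-1]; cv2.imwrite('pics/z4.png',cv2.resize(im,(600,600),interpolation=cv2.INTER_CUBIC))"
```

```text
t: 9.62
eef_pos: [0.4838, -0.0092, 0.1445]
tool_rot: [-0.002, 0.742, 0.671, 0.001]
contact_force: [-5.7, 6.5, 9.6]
gripper_width: 0.284
grasp_force: 39.3
t: 9.87
eef_pos: [0.4838, -0.0094, 0.1445]
tool_rot: [-0.002, 0.742, 0.671, 0.001]
contact_force: [-6.5, 7.9, 9.7]
gripper_width: 0.283
grasp_force: 39.3
t 9.87 shift cm [0.12 0.01 0.15] spin -0.001 s,w,z 0.0412 0.0001 0.1445 F [-6.5  7.9  9.7] g 39.314702711999416 0.2831053433317836
tilt [-0.001  0.004 -1.   ] y [ 0.995 -0.1   -0.001]
```

View pics/z4.png

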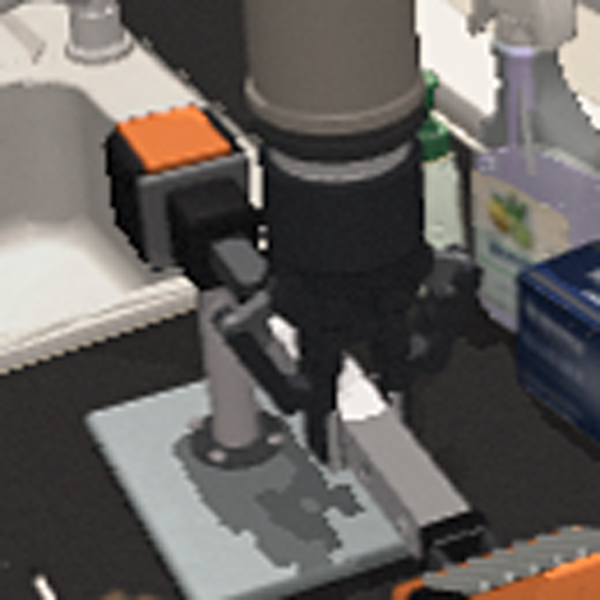

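The button is hidden behind the finger at (310,400). The last step moved only 0.2 mm and the force rose, which suggests it has locked, so I'll confirm with one more small pull.

```bash

python3 -m jog '[[-0.03,0,0,0],[-0.06,0,0,0],[-0.06,0,0,0]]'
```

```text
t: 10.17
eef_pos: [0.4838, -0.0095, 0.1445]
tool_rot: [-0.002, 0.742, 0.671, 0.001]
contact_force: [-6.7, 8.5, 8.4]
gripper_width: 0.286
grasp_force: 39.3
```

It's locked. I'll ease the tension, open and lift clear.

```bash

python3 -m jog '[[0.05,0,0,0],[0.1,0,0,0],[0.15,0,0,0],[0.18,0,0,0],[0.18,0,0,0]]'
python3 -m jog '[[0,0,0,0],[0,0,0,0],[0,0,0,0],[0,0,0,0],[0,0,-2,0],[0,0,-5,0],[0,0,-9,0],[0,0,-13,0],[0,0,-16,0],[0,0,-16,0]]' -0.2
python3 -c "
from h import *
go(.24,0,.32);grab('scene','s4'); c=pickle.load(open('s4.pkl','rb'));im=c['pixels'][140:270,155:305,::-1]; cv2.imwrite('pics/z5.png',cv2.resize(im,(690,600),interpolation=cv2.INTER_CUBIC))
P=cloud(c);px=c['pixels'].astype(int);S=(P[...,:2]-MU)@D; W=(P[...,:2]-MU)@N; Z=P[...,2]
k=(abs(W)<.03)&(Z>.14)&(Z<.185)&(abs(S)<.14)&(px[...,0]-px[...,2]>40)
for v,u in np.argwhere(k): print(u,v,px[v,u],S[v,u].round(4),W[v,u].round(4),Z[v,u].round(4))
k=(px[...,0]>180)&(px[...,1]<150)&(px[...,2]<90)&(S>.18)&(S<.35)&(abs(W)<.03); print(np.median(S[k]),np.percentile(S[k],98),np.percentile(Z[k],98))"
```

```text
t: 10.58
eef_pos: [0.4838, -0.0096, 0.1445]
tool_rot: [-0.001, 0.742, 0.67, 0.0]
contact_force: [-7.2, 3.1, 10.1]
gripper_width: 0.285
grasp_force: 39.3
t: 11.42
eef_pos: [0.4878, -0.0111, 0.3095]
tool_rot: [0.003, 0.742, 0.67, 0.005]
contact_force: [0.1, -0.0, 0.4]
gripper_width: 0.599
grasp_force: 0.0
t 11.42 shift cm [-19.74  -0.33  -1.13] spin -0.003 s,w,z 0.0425 -0.0041 0.3095 F [ 0.1 -0.   0.4] g 0.0 0.5986186653086834
tilt [ 0.011  0.003 -1.   ] y [ 0.995 -0.103  0.01 ]
208 181 [160 136 103] -0.0051 0.0145 0.1687
209 181 [184 149  94] -0.0045 0.0123 0.1683
208 182 [193 153  92] -0.0 0.0165 0.1696
209 182 [230 179  98] 0.0011 0.0145 0.1697
210 182 [164 132  84] 0.0029 0.0126 0.1701
208 183 [144 116  76] 0.0009 0.0171 0.1675
209 183 [157 121  66] 0.0019 0.015 0.1675
210 183 [128 104  71] 0.0008 0.0121 0.1658
209 184 [126  98  54] 0.0026 0.0154 0.1652
210 184 [123  98  60] 0.0024 0.0129 0.1642
0.26536668531652546 0.2688632231626033 0.23897774504185842
```

View pics/z5.png

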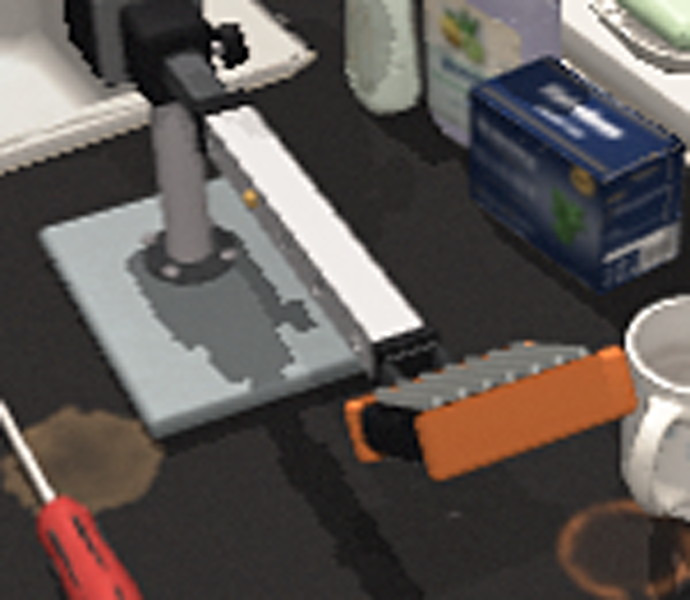

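The button is fully out again at s≈0, and the lamp moved from 0.230 to 0.265. Next I close the fingers and go over the lamp rim.

```bash

python3 -m jog '[[-4,0,0,0],[-8,0,0,0],[-12,0,0,0],[-16,-0.3,0,0],[-20,-0.3,1,0],[-21.9,-0.3,3,0],[-21.9,-0.3,4.5,0],[-21.9,-0.3,4.5,0],[-21.9,-0.3,4.5,0]]' 1
python3 -c "
from h import *
go(.264,0,.24)"
```

```text
t: 12.22
eef_pos: [0.4581, -0.2279, 0.2569]
tool_rot: [-0.001, 0.742, 0.67, -0.001]
contact_force: [0.1, -0.4, -0.1]
gripper_width: 0.002
grasp_force: 0.0
t 12.22 shift cm [-0.28  0.41  1.69] spin -0.003 s,w,z 0.2612 0.0041 0.2569 F [ 0.1 -0.4 -0.1] g 0.0 0.001523915724108868
tilt [-0.004  0.    -1.   ] y [ 0.995 -0.102 -0.004]
```

```bash

python3 -m jog '[[-0.1,0.4,1,0],[-0.2,0.4,1.7,0],[-0.2,0.4,2.1,0],[-0.5,0.4,2.5,0],[-0.8,0.4,3,0],[-1.1,0.4,3.4,0],[-1.4,0.4,3.9,0],[-1.6,0.4,4.4,0],[-1.8,0.4,4.8,0],[-2,0.4,5.3,0],[-2.2,0.4,5.8,0],[-2.4,0.4,6.4,0],[-2.5,0.4,6.9,0],[-2.6,0.4,7.3,0],[-2.6,0.4,7.3,0]]'
python3 -m jog '[[0,0,0.1,0],[0,0,0.2,0],[0,0,0.3,0],[0,0,0.3,0]]'
```

```text
t: 13.47
eef_pos: [0.4595, -0.2544, 0.1841]
tool_rot: [-0.001, 0.742, 0.67, -0.001]
contact_force: [-0.5, 0.4, -0.1]
gripper_width: -0.001
grasp_force: 0.0
t: 13.8
eef_pos: [0.4602, -0.2547, 0.1822]
tool_rot: [-0.0, 0.742, 0.67, -0.0]
contact_force: [-0.4, 0.3, 0.4]
gripper_width: 0.001
grasp_force: 0.0
```

```bash

python3 -m jog '[[0,0,0.1,0],[0,0,0.2,0],[0,0,0.3,0],[0,0,0.3,0]]'
python3 -m jog '[[0,0,0.1,0],[0,0,0.2,0],[0,0,0.3,0],[0,0,0.3,0]]'
```

```text
t: 14.13
eef_pos: [0.4604, -0.255, 0.1793]
tool_rot: [0.0, 0.742, 0.67, -0.0]
contact_force: [0.2, -1.5, 0.8]
gripper_width: 0.002
grasp_force: 0.8
t: 14.47
eef_pos: [0.4605, -0.2552, 0.1776]
tool_rot: [0.0, 0.742, 0.67, 0.0]
contact_force: [-5.1, 0.2, 15.9]
gripper_width: -0.003
grasp_force: 7.1
```

```bash
python3 -c "
from h import *
c=grab('scene','s5')
im=c['pixels'][140:270,155:305,::-1]; cv2.imwrite('pics/z6.png',cv2.resize(im,(690,600),interpolation=cv2.INTER_CUBIC))"
```

```text
(no output)
```

View pics/z6.png

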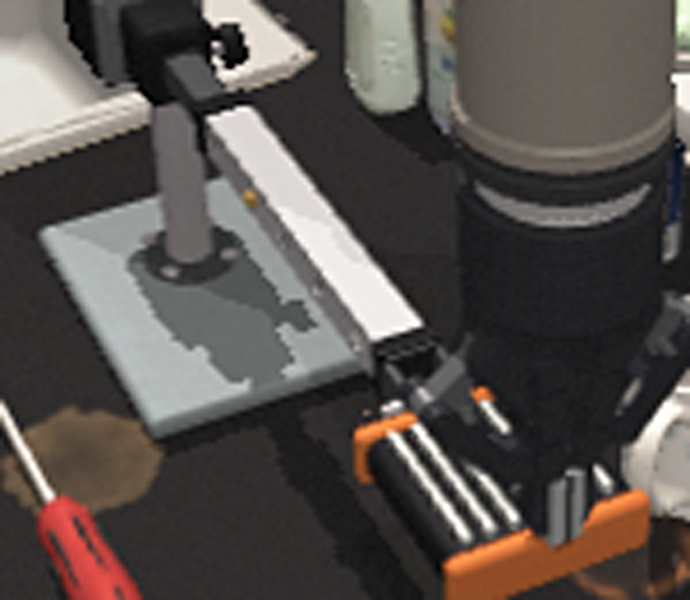

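The lamp lies level with the fingertips on its rim at (565,530), and the force has risen to 16 N at the stop. I'll lift off and verify.

```bash

python3 -m jog '[[0,0,-0.5,0],[0,0,-2,0],[0,0,-5,0],[0,0,-9,0],[0,0,-12,0],[0,0,-12,0],[0,0,-12,0]]'
python3 -c "
from h import *
c=grab('top','t5')
P=cloud(c);px=c['pixels'].astype(int)
c=grab('scene','s6');P=cloud(c);px=c['pixels'].astype(int)
S=(P[...,:2]-MU)@D; W=(P[...,:2]-MU)@N; Z=P[...,2]
k=(px[...,0]>150)&(px[...,1]<150)&(px[...,2]<110)&(S>.18)&(S<.35)&(abs(W)<.05)&(Z>.1)
for lo,hi in((.18,.22),(.265,.283),(.283,.3)):
  q=k&(S>lo)&(S<hi); print(lo,q.sum(),np.percentile(Z[q],[2,50,98]),np.percentile(S[q],98))
k=(abs(W)<.03)&(Z>.14)&(Z<.185)&(abs(S)<.1)&(px[...,0]-px[...,2]>40); print(k.sum(),S[k].mean(),W[k].max())
print(bot.get_obs()['contact_force'])
"
```

```text
t: 15.1
eef_pos: [0.4615, -0.2545, 0.2978]
tool_rot: [0.001, 0.742, 0.67, 0.001]
contact_force: [-0.3, 0.3, -0.3]
gripper_width: -0.002
grasp_force: 0.0
0.18 116 [0.16707529 0.17695875 0.17920696] 0.2046493109687469
0.265 18 [0.17287987 0.1754092  0.17632536] 0.2828873072242625
0.283 176 [0.17098158 0.17649096 0.17892561] 0.29237186487735145
10 0.0003516174502349588 0.016621942884262032
[-0.10508532  0.55502311 -0.51290547]
```

View pics/s6.png

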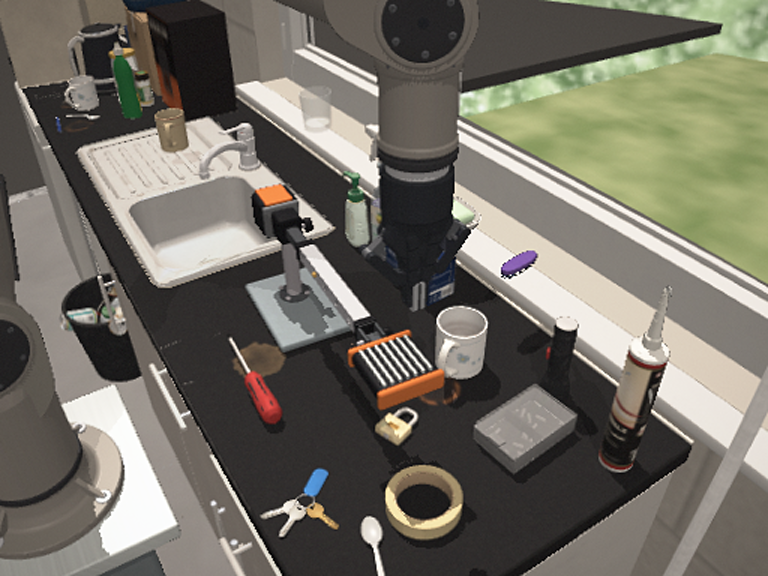

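The lamp lies level: both rims read z≈0.176–0.177. The button is out, and the padlock (397,425), mug (460,345) and tape (425,500) haven't moved. I'm handing in.

```bash
python3 -c "
from station import bot
print(bot.hand_in())"
```

```text
the job is handed in; nothing more can be done
None
```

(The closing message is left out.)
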